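# Push the sealing plate home in its corner stop and close the catch

## Robot

A 6-joint arm with a two-finger parallel gripper is mounted at the origin on the work surface. World frame = base frame: x ahead of the robot, y to its left, z up, the work surface at z = 0. Lengths are in mm, angles in rad, forces in N, time in s.
With the tool pointing down it reaches from about 400 to 925 mm from the base axis. Payload 12.5 kg.
Tool frame: the origin (TCP) lies at the very end of the fingers, on their centre line; the grasp point (between the pads) lies 19 mm behind it; z points along the fingers, y is the direction in which the jaws open and shut (so a half turn about z gives the same grasp; the last joint's range is limited). The gripper opens to 95 mm and grips with 3 to 60 N. Pads are 20 mm wide; open, the fingers measure 119 mm over their backs; the gripper's body (75 mm by 180 mm) begins 59 mm behind the grasp point.
Start: joints at [1.078, 0.491, 1.559, -0, 1.092, -0.106], TCP at [235.752, 578.85, 214.661] pointing down, gripper open.
Joint ranges: [-3.1, 3.1], [-0.84, 2.19], [0.05, 2.79], [-1.13, 4.28], [0.06, 2.93], [-2.69, 2.69]. Speed limits (rad/s): [2.22, 2.22, 2.79, 3.14, 3.14, 3.14].

## Interface

Orientations are given as [roll, pitch, yaw] about the fixed x, y, z axes, in that order (R = Rz(yaw) Ry(pitch) Rx(roll)).
In Python, from cell import env gives the robot as it stands.
- The arm moves only by the shell command python3 -m pendant 'ROWS'. ROWS is JSON, a list that holds one entry, the list of rows, each a list of 5 numbers: the opening, from 0 (shut) to 1 (fully open), then the shift along the tool's x, y, z in m, then the turn about the tool's z in rad. A call has exactly 8 rows; each row is the pose to reach, as a shift and turn from the pose commanded when the call began, along the tool's axes at that moment; what a row does not reach only later rows make up. A row lasts 1/10 s, in which the tool goes at most 50 mm and 8.59 degrees, less where a joint would pass 70% of its speed; a pose out of reach is approached as far as the arm can. A call with a gripper value outside its range is refused whole. The fingers move at their own pace and stop on an object; the grip force is fixed at half the most. Time passes only in rows, so rows that repeat a pose let the fingers close, or fill a call up. It gives the time, the measured TCP pose, the force and the opening at its end, in the units of the state.
- env.state(): the state, without advancing time (a new reading comes with each control period).
- env.read_camera(name): name is "scene" or "top" or "wrist"; returns a dict with "image" (480x640x3 uint8, blue, green, red), "range_z" (480x640 float32, mm along the optical axis (not along the pixel's ray), 0 where there is no reading), "fx", "fy", "cx", "cy" (pixels), "dist" ([k1, k2, p1, p2, k3] as OpenCV has them; the pictures are not rectified), "rvec" (rotation vector, rad) and "tvec" (3), from world to camera coordinates, as OpenCV has them; the wrist camera has in their place "tool_from_camera" (4x4, takes a point from camera to tool coordinates, whose origin is the TCP and whose axes are the flange's). Camera axes: x right, y down, z forward; pixel columns grow to the right and rows downward; lengths in mm; the calibration is good to about 2 mm. A picture is of the moment at which its call begins: read the wrist's pose just before it.
- env.job_done(): hands the job in, once; it reports no verdict.
The state is a dict: "t": time; "joints": joint angles; "qvel": joint speeds; "tau": joint torques, N m; "eef_pos": TCP position; "tcp_rot": TCP orientation; "ft_force": force on the tool from outside, world axes, zero at the start; "moment": the same for the moment, N m; "opening": opening from 0.0 (shut) to 1.0 (fully open).
Only numpy, scipy, OpenCV 4.12 (cv2) and the standard library are available. Lean on these libraries where they do the work, as an engineer would, in place of code of your own. Each camera call takes 0.05 s, during which the arm holds its last target. There are 200 camera calls.

## Task

On the packing machine's steel bench, push the loose sealing plate by its edges along the surface until it sits square and fully home in the inside corner of the fence, touching both stop bars; then push the swinging catch round until it lies closed along the plate's near edge. Nothing is to be gripped or lifted: keep off the plate's knob, leave the other things where they are, and finish clear of everything.

Things in the scene. Friction and masses are not known exactly. Their poses are not given: they have to be found in the camera images.
- plate: Loose rectangular aluminium sealing plate, 90 (its x) by 120 (its y) by 20 mm high, about 0.5 kg, with two dark rectangular pads let into its top and a small black knob in the middle. Origin: centre of its underside; z up. It lies flat on the bench, turned at most 0.35 rad from the fence, with one long side facing the far bar.
- knob: Black lifting knob standing fixed on the middle of the plate, 22 mm across; its top is 42 mm above the bench. Origin: centre of its foot, on the plate's top. Not to be touched.
- fence: Fixed L-shaped aluminium fence, bars 16 mm wide and high. Origin: its inside corner, on the bench; x points away from the robot (turned up to 0.15 rad), y left, z up. Far bar's stop face: x = 0, from y = -205 to 0 mm; left bar's: y = 0, from x = -75 to 0 mm. Fully home, the plate's origin is at x = -45, y = -60 mm in this frame, its axes parallel to the fence's.
- catch (a joint): Flat dark steel arm turning level about the pivot, 10 mm wide, 4 to 18 mm above the bench. Rad: at 0 it points along the fence's -x (to the robot, open); growing values swing its tip towards the fence's -y; at 1.571 (its stop) it points along -y, closed, 2.5 mm in front of the near edge of a plate that is home. Starts between -0.4 and 0.1, stays where left; 0.5 N at the tip turns it.
- catch_pivot (a point): Axis of the catch, at bench height: an upright steel post, 16 mm across and 27 mm high, standing fixed at x = -97.5, y = 12 mm in the fence's frame.
- catch_tip (a point): Middle of the catch arm's round tip, 60 mm from the pivot axis, on its upper face, 18 mm above the bench.
- core: Bystander: white plastic film core, upright tube 68 mm across, 55 mm high. Origin: centre of its underside.
- jar: Bystander: closed jar, 60 mm across, 70 mm high. Origin: centre of its underside.
- cup: Bystander: steel cup, 66 mm across, 70 mm high. Origin: centre of its underside.
- wrench: Bystander: steel wrench lying flat to the left of the fence. Origin: under its middle.
- tray: Bystander: empty grey plastic tray, 130 by 100 by 30 mm high, right of the plate. Origin: centre of its underside.
- disc: Bystander: plain aluminium disc, 60 mm across, 20 mm high, beyond the far bar. Origin: centre of its underside.
- spacer: Bystander: dark steel spacer, upright cylinder 28 mm across, 25 mm high, on the robot's side of the catch. Origin: centre of its underside.
Not all that is in view belongs to the job. What is shaped like the plate but blue is not meant.

How it is judged (in metres and radians):
On the way, in this order (a step that is already met when the one before it is completed fails the run):
1. the plate sits square and home against both bars (x of plate in the frame of fence between -0.048 and -0.042 m and y of plate in the frame of fence between -0.063 and -0.057 m and angle between the x axis of plate and the x axis of fence, either way round below 0.035 rad and height (world z) of plate below 0.004 m), for 0.2 s.
2. the catch is closed (value of joint catch above 1.45 rad), for 0.2 s.
At the end, for the whole second after the job is handed in: The plate lies flat and at rest, within 3 mm of touching both stop bars and within 0.035 rad of square to them, and the catch is closed (above 1.45 rad) (all of step 1 and value of joint catch above 1.45 rad and linear speed of plate below 0.01 m/s).
It fails at once if the plate is lifted or tipped (over 6 mm or 0.1 rad) (height (world z) of plate above 0.006 m or angle between plate's own z axis and vertical above 0.1 rad).
It fails at once if the plate's knob is touched (over 1 N) (contact force between knob and the fingers above 1 N or contact force between knob and the arm above 1 N).
It fails at once if one of the other things on the bench is moved over 15 mm (distance of any of core, jar, cup, wrench, tray, disc, spacer from where it was at the start of the episode above 0.015 m).
It also fails if it takes over 58 s, if anything falls off the work surface, if the arm or the gripper's body presses on something with over 40 N, if the wrist force passes 120 N, or if a joint passes its speed limit or range.

## Working session

There is one attempt and no reset: what is moved stays moved. The work goes in short steps, Python scripts to look and compute and a shell command to move; the robot and the scene stay as the last step left them, time stands still between calls to the robot, and variables do not carry over. Pictures are saved under pics/ and viewed, about 8 in all and at most 12, crops included, and the job is handed in when it is done.

```bash
ls; mkdir -p pics; cat > h.py <<'E'
import numpy as np, cv2
from cell import env
def cam(n):
    c=env.read_camera(n); c['K']=np.array([[c['fx'],0,c['cx']],[0,c['fy'],c['cy']],[0,0,1]]); c['d']=np.array(c['dist'])
    if n!='wrist':
        c['R']=cv2.Rodrigues(np.array(c['rvec'],float))[0]; c['t']=np.array(c['tvec'],float)
    return c
def ray(c,px,z):
    "pixels -> world points on plane z"
    u=cv2.undistortPoints(np.array(px,float).reshape(-1,1,2),c['K'],c['d']).reshape(-1,2)
    d=np.c_[u,np.ones(len(u))]@c['R']; o=-c['R'].T@c['t']
    return o+d*((z-o[2])/d[:,2])[:,None]
def proj(c,P):
    return cv2.projectPoints(np.array(P,float).reshape(-1,1,3),c['R'],c['t'],c['K'],c['d'])[0].reshape(-1,2)
E
python3 - <<'E'
from h import *
print(env.state())
for n in('top','scene'):
    c=cam(n); cv2.imwrite(f'pics/{n}0.png',c['image']); print(n,-c['R'].T@c['t'],c['fx'])
E
```

```text
pics
{'t': 0.0, 'joints': array([ 1.07837051e+00,  4.91550552e-01,  1.55948950e+00,  1.03664284e-05,
        1.09170951e+00, -1.05593519e-01]), 'qvel': array([-2.16488901e-03, -7.12773304e-04, -4.03596222e-05,  1.80778560e-03,
       -2.57487903e-04, -1.07432862e-03]), 'tau': array([ 1.53056619e-03, -6.12660885e+01, -2.58183771e+01,  6.93124649e-02,
        4.81517392e-02, -1.03110629e-04]), 'eef_pos': array([235.63163972, 578.59293134, 214.05356035]), 'tcp_rot': array([-3.14044316e+00, -1.31077270e-04,  2.75475550e+00]), 'ft_force': array([ 0.89063184, -0.40301829,  0.1800098 ]), 'moment': array([ 0.04156484,  0.02679017, -0.01933938]), 'opening': 1.0003192461173793}
top [ 353.75424167   -7.9135236  1047.65477849] 460.5544240384171
scene [1180.2702842    44.28895173  706.30271509] 531.2051228239861
```

View pics/top0.png

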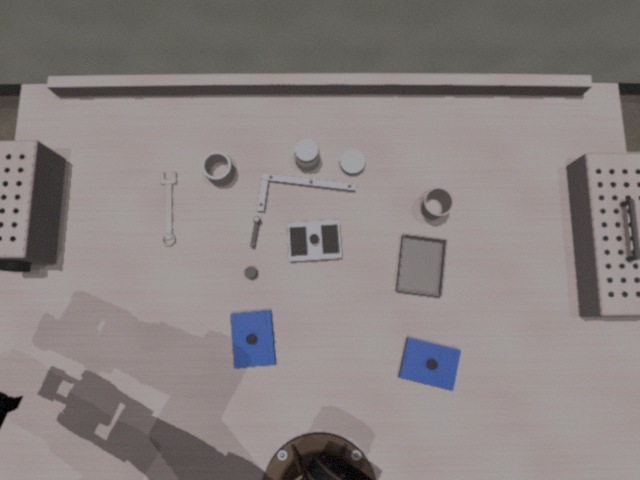

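View pics/scene0.png

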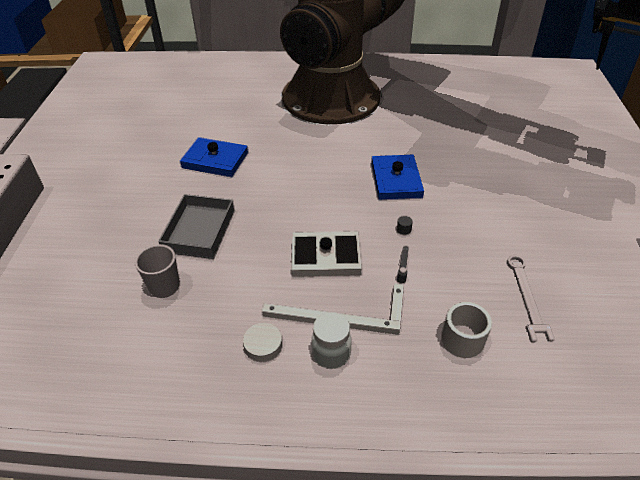

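The top view shows the silver plate at about (315,241) and the fence's inside corner near (269,184). The catch pivot is at (257,219), its tip at (254,247), and the spacer at (251,272). The blue lookalikes are at the bottom. Next I'll measure these with the range data and masks.

```bash
cat >> h.py <<'E'
def cloud(c):
    h,w=c['range_z'].shape; v,u=np.mgrid[:h,:w]; 
    p=cv2.undistortPoints(np.stack([u,v],-1).reshape(-1,1,2).astype(float),c['K'],c['d']).reshape(h,w,2)
    z=c['range_z'].astype(float); P=np.dstack([p*z[...,None],z])
    return (P-c['t'])@c['R']
E
python3 - <<'E'
from h import *
im=[]
for n in('top','scene'):
    c=cam(n); W=cloud(c); I=c['image']; np.savez(f'{n}.npz',W=W,I=I)
    H=W[...,2]; print(n,'bench z',np.median(H[250:300,300:340] if n=='top' else H[290:300,320:360]))
    hsv=cv2.cvtColor(I,cv2.COLOR_BGR2HSV)
    m=((H>8)&(H<32)&(W[...,0]>380)&(W[...,0]<720)&(abs(W[...,1])<220)&(c['range_z']>0)).astype(np.uint8)
    k,L,st,ce=cv2.connectedComponentsWithStats(m)
    for i in range(1,k):
        if st[i,4]<15: continue
        q=W[L==i]; r=cv2.minAreaRect(q[:,:2].astype(np.float32))
        print(n,st[i],np.round(ce[i]),'rect',np.round(r[0],1),np.round(r[1],1),round(r[2],1),'medz',np.median(q[:,2]).round(1),'n',len(q))
    x0,y0,x1,y1=(230,160,370,290) if n=='top' else (250,220,450,350)
    f=800/(x1-x0) if n=='top' else 4
    cv2.imwrite(f'pics/{n}1.png',cv2.resize(I[y0:y1,x0:x1],None,fx=4,fy=4,interpolation=cv2.INTER_CUBIC))
E
```

```text
top bench z 0.08935487284276925
top [298 164  19   8  68] [308. 168.] rect [714.  27.] [10.3 42.5] 0.8 medz 19.5 n 68
top [341 165  24  10 163] [352. 169.] rect [709.7 -79.6] [19.4 53.9] 0.5 medz 19.0 n 163
top [224 166  11  19  63] [230. 177.] rect [695.2 205.3] [ 9.7 44.6] 62.5 medz 19.6 n 63
top [257 173 100  39 937] [297. 185.] rect [645.6  27.8] [221.9  91.4] 83.6 medz 15.3 n 937
top [250 216  11  32 171] [255. 231.] rect [562.1 144.5] [16.8 72. ] 84.5 medz 17.8 n 171
top [ 287  220   55   42 2000] [314. 240.] rect [542.6   9.9] [ 90.9 120. ] 3.9 medz 19.8 n 2000
top [396 234  22  60 223] [403. 264.] rect [ 488.6 -202.8] [ 44.5 130.7] 84.1 medz 26.6 n 223
top [244 267  14  12 128] [250. 273.] rect [468.3 152.3] [26.6 25.2] 45.5 medz 24.3 n 128
top [245 310  26   3  49] [260. 311.] rect [382.5 135.1] [ 4.6 55.6] 0.2 medz 18.8 n 49
scene bench z -0.36867404277156435
scene [378 189  46   9 266] [398. 193.] rect [382.8 152. ] [10.7 90.3] 4.0 medz 16.4 n 266
scene [195 197  40  60 651] [217. 226.] rect [ 492.2 -197.8] [ 47.7 136.8] 88.5 medz 21.6 n 651
scene [397 216  16  17 216] [404. 224.] rect [473.1 153.7] [27.  28.9] 54.6 medz 23.2 n 216
scene [ 291  232   71   44 2718] [325. 253.] rect [546.7   9.9] [ 94.2 120.5] 4.4 medz 19.8 n 2718
scene [397 246  12  35 228] [403. 265.] rect [566.2 147.8] [15.4 73.1] 78.1 medz 17.8 n 228
scene [340 283  64  50 982] [382. 315.] rect [654.9  90.3] [95.7 94.4] 83.1 medz 16.2 n 982
scene [262 303  66  18 638] [291. 312.] rect [677.6 -34.3] [103.9  19.9] 82.1 medz 16.5 n 638
scene [451 316   5   8  28] [453. 319.] rect [689.7 215.5] [ 2.3 10.2] 29.6 medz 22.3 n 28
scene [248 322  31  11 205] [263. 327.] rect [712.  -78.7] [15.8 46.7] 0.5 medz 20.5 n 205
scene [441 325   4  15  34] [443. 332.] rect [711.2 198. ] [17.1  1.8] 1.7 medz 19.9 n 34
```

View pics/top1.png

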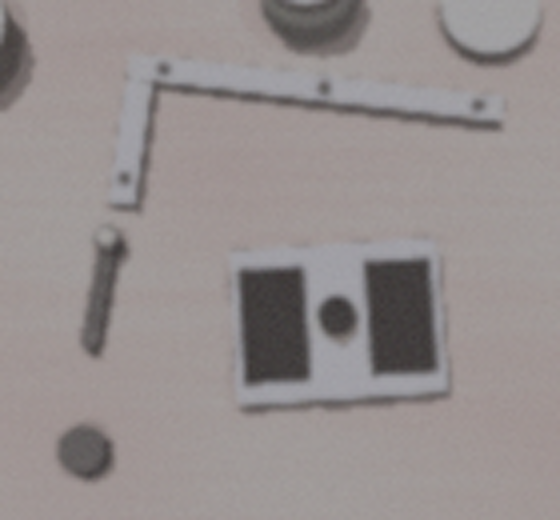

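View pics/scene1.png

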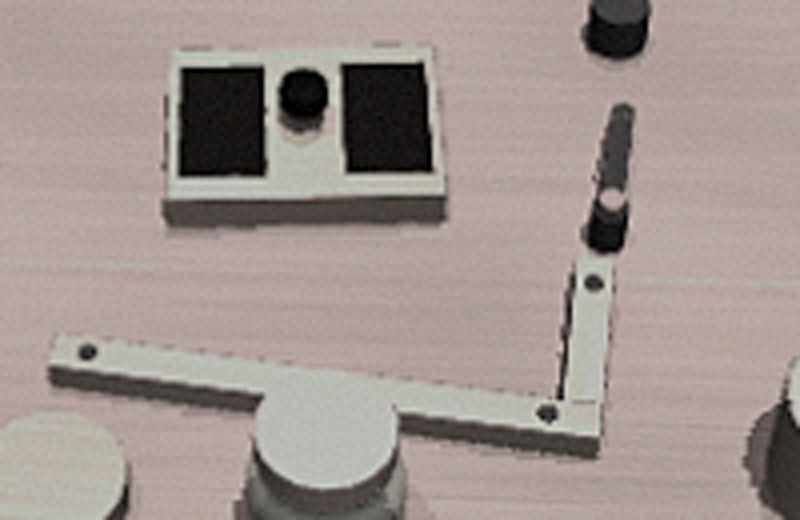

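Crops: in the top crop, the inside corner is at about (154,84), the plate spans (232..450, 240..408), and the catch points almost straight to the robot. The range rectangles match the given sizes: plate 90.9x120, fence 222x91, catch 72 long. I'll refine these and work out the first move.

```bash
cat >> h.py <<'E'
def yawrect(q):
    r=cv2.minAreaRect(q[:,:2].astype(np.float32)); b=cv2.boxPoints(r); return r,b
def inF(F,p): # F=(x,y,yaw)
    c,s=np.cos(F[2]),np.sin(F[2]); d=np.asarray(p,float)[...,:2]-F[:2]
    return d@np.array([[c,-s],[s,c]])
def outF(F,p):
    c,s=np.cos(F[2]),np.sin(F[2]); return np.asarray(p,float)@np.array([[c,s],[-s,c]])+F[:2]
def plate(W,lo=18.3,F=None):
    H=W[...,2]; m=((H>lo)&(H<24)&(W[...,0]>450)&(W[...,0]<690)&(W[...,1]>-130)&(W[...,1]<128)).astype(np.uint8)
    k,L,st,ce=cv2.connectedComponentsWithStats(m); i=1+np.argmax(st[1:,4]); q=W[L==i]
    r=cv2.minAreaRect(q[:,:2].astype(np.float32)); a=np.deg2rad(r[2]); 
    a=(a+np.pi/4)%(np.pi/2)-np.pi/4
    return np.array(r[0]),r[1],a,len(q)
E
python3 - <<'E'
from h import *
for n in('top','scene'):
    W=np.load(n+'.npz')['W']; H=W[...,2]
    m=(H>14.3)&(H<17.7)&(W[...,0]>595)&(W[...,0]<710)&(W[...,1]>-100)&(W[...,1]<146)
    k,L,st,ce=cv2.connectedComponentsWithStats(m.astype(np.uint8))
    q=np.vstack([W[L==i] for i in range(1,k) if st[i,4]>60])
    r=cv2.minAreaRect(q[:,:2].astype(np.float32)); yaw=np.deg2rad(r[2]-90)
    # bar directions by line fit
    F=np.array([*r[0],yaw]); F[:2]=outF(F,[29.5,94.5]); 
    f=inF(F,q); b=f[f[:,1]<-20]; s=np.polyfit(b[:,1],b[:,0],1); b2=f[(f[:,0]<-15)];s2=np.polyfit(b2[:,0],b2[:,1],1)
    print(n,'fence',F.round(3),r[1],'far bar mid x(8)',s.round(4),'left mid y(8)',s2.round(4))
    c,sz,a,N=plate(W); print('plate',c,sz,a,N,'inF',inF(F,c))
    m=(H>16.5)&(H<19.5)&(W[...,0]>515)&(W[...,0]<600)&(W[...,1]>125)&(W[...,1]<175)
    q=inF(F,W[m]);l=np.polyfit(q[:,0],q[:,1],1);print('catch',l,q.min(0),q.max(0))
    for nm,(x,y) in dict(piv=(-97.5,12)).items():print(nm,outF(F,[x,y]))
E
```

```text
top fence [ 6.85537e+02  1.18536e+02 -1.23000e-01] (220.36407470703125, 91.137451171875) far bar mid x(8) [-4.8000e-03  7.1336e+00] left mid y(8) [-4.7000e-03  7.1698e+00]
plate [542.40258789   9.65887451] (90.4212875366211, 119.44395446777344) 0.06630212923882917 1543 inF [-128.73514632 -125.57423974]
catch [-0.05437755  4.76170416] [-161.75777763    3.70648001] [-93.1716675   19.85360136]
piv [590.23813827 142.3768685 ]
scene fence [ 6.87893e+02  1.18603e+02 -1.19000e-01] (220.39759826660156, 94.2669677734375) far bar mid x(8) [7.0000e-04 8.1194e+00] left mid y(8) [-0.0079  7.4449]
plate [546.80505371   9.93592453] (93.82627868652344, 119.82418060302734) 0.062201427081838734 2234 inF [-127.17471048 -124.66289061]
catch [-0.04022525  7.85239251] [-160.97168213    4.9106572 ] [-89.95862857  19.15672466]
piv [592.50953196 142.10413092]
```

```bash
python3 -m pendant '[[[0.75,-0.032,-0.0335,0,-0.033],[0.75,-0.064,-0.067,0,-0.067],[0.75,-0.096,-0.1005,0,-0.1],[0.75,-0.128,-0.134,0,-0.134],[0.75,-0.160,-0.1675,0,-0.167],[0.75,-0.192,-0.201,0,-0.2],[0.75,-0.224,-0.2345,0,-0.234],[0.75,-0.256,-0.268,0,-0.268]]]'
cat > go.py <<'E'
# print tool-axis shift from the current pose to fence-frame (x,y,z) target
import sys; from h import *
F=np.array([686,118.2,-0.119]); s=env.state(); p=s['eef_pos']; yaw=s['tcp_rot'][2]
f=inF(F,p); print('t',round(s['t'],2),'TCP in F',f.round(1),'z',p[2].round(1),'yaw-F',round(yaw-F[2],4),'force',s['ft_force'].round(1),'open',round(s['opening'],3))
if len(sys.argv)>3:
    x,y,z=map(float,sys.argv[1:4]); d=outF(F,[x,y])-p[:2]
    print('tool shift x %.1f y %.1f z %.1f'%(d@[np.cos(yaw),np.sin(yaw)],d@[np.sin(yaw),-np.cos(yaw)],p[2]-z))
E
python3 go.py -215 -126 60
```

```text
t: 1.0
eef_pos: [372.0, 232.4, 214.8]
tcp_rot: [3.141, 0.0, 3.025]
ft_force: [2.0, 1.0, -0.3]
opening: 0.754
t 1.0 TCP in F [-325.3   76.1] z 214.8 yaw-F 3.1435 force [ 2.   1.  -0.3] open 0.754
tool shift x -109.9 y -202.3 z 154.8
```

```bash
python3 -m pendant '[[[0.75,-0.014,-0.025,0.019,0],[0.75,-0.028,-0.051,0.038,0],[0.75,-0.041,-0.076,0.058,0],[0.75,-0.055,-0.101,0.077,0],[0.75,-0.069,-0.126,0.097,0],[0.75,-0.083,-0.152,0.116,0],[0.75,-0.096,-0.177,0.135,0],[0.75,-0.110,-0.202,0.155,0]]]'
python3 go.py -215 -126 8
```

```text
t: 1.8
eef_pos: [457.4, 19.3, 58.9]
tcp_rot: [3.141, 0.0, 3.023]
ft_force: [1.2, 1.0, 0.5]
opening: 0.746
t 1.8 TCP in F [-215.3 -125.3] z 58.9 yaw-F 3.1416 force [1.2 1.  0.5] open 0.746
tool shift x -0.3 y -0.7 z 50.9
```

```bash
python3 -m pendant '[[[0.75,0,0,0.020,0],[0.75,0,0,0.040,0],[0.75,0,0,0.051,0],[0.75,0,0,0.051,0],[0.75,-0.005,0,0.051,0],[0.75,-0.010,0,0.051,0],[0.75,-0.015,0,0.051,0],[0.75,-0.020,0,0.051,0]]]'
python3 -m pendant '[[[0.75,-0.006,0,0,0],[0.75,-0.012,0,0,0],[0.75,-0.018,0,0,0],[0.75,-0.024,0,0,0],[0.75,-0.030,0,0,0],[0.75,-0.036,0,0,0],[0.75,-0.042,0,0,0],[0.75,-0.048,0,0,0]]]'
cat > look.py <<'E'
from h import *
F=np.array([686,118.2,-0.119])
for n in('top','scene'):
    c=cam(n); W=cloud(c)
    try:
        p,sz,a,N=plate(W); print(n,'plate inF',inF(F,p).round(1),'size',np.round(sz,1),'dyaw',round(a-F[2],3),N)
    except Exception as e: print(n,e)
E
python3 go.py; python3 look.py
```

```text
t: 2.6
eef_pos: [477.7, 18.1, 9.2]
tcp_rot: [3.141, 0.001, 3.023]
ft_force: [0.3, 0.0, 0.2]
opening: 0.753
t: 3.4
eef_pos: [525.0, 12.3, 8.6]
tcp_rot: [3.142, -0.0, 3.023]
ft_force: [-3.9, 0.9, 0.3]
opening: 0.753
t 3.4 TCP in F [-147.3 -124.3] z 8.6 yaw-F 3.1416 force [-3.9  0.9  0.3] open 0.753
top plate inF [ -62.  -169.2] size [ 0.1 16.7] dyaw 0.11 8
scene plate inF [ -91.2 -131.8] size [120.5  99.4] dyaw -0.009 2471
```

```bash
python3 -m pendant '[[[0.75,-0.006,0,0,0],[0.75,-0.012,0,0,0],[0.75,-0.018,0,0,0],[0.75,-0.024,0,0,0],[0.75,-0.030,0,0,0],[0.75,-0.036,0,0,0],[0.75,-0.039,0,0,0],[0.75,-0.041,0,0,0]]]'
python3 go.py; python3 look.py
```

```text
t: 4.3
eef_pos: [565.4, 7.6, 8.6]
tcp_rot: [3.142, -0.0, 3.023]
ft_force: [-3.6, 0.7, 1.6]
opening: 0.753
t 4.3 TCP in F [-106.6 -124.2] z 8.6 yaw-F 3.1418 force [-3.6  0.7  1.6] open 0.753
top plate inF [ -16.9 -168.7] size [2.6 0. ] dyaw 0.104 2
scene plate inF [ -49.2 -132. ] size [120.6  93.5] dyaw -0.003 2697
```

```bash
python3 -m pendant '[[[0.75,-0.001,0,0,0],[0.75,-0.002,0,0,0],[0.75,-0.003,0,0,0],[0.75,-0.004,0,0,0],[0.75,-0.0045,0,0,0],[0.75,-0.0045,0,0,0],[0.75,-0.0045,0,0,0],[0.75,-0.0045,0,0,0]]]'
python3 -m pendant '[[[0.75,0.010,0,0,0],[0.75,0.025,0,0,0],[0.75,0.030,0,-0.030,0],[0.75,0.030,0,-0.060,0],[0.75,0.030,0,-0.090,0],[0.4,0.030,0,-0.090,0],[0.4,0.030,0,-0.090,0],[0.4,0.030,0,-0.090,0]]]'
python3 go.py -45 -225 98; python3 look.py; python3 -c "
from h import *;print(env.state()['joints'])"
```

```text
t: 5.2
eef_pos: [569.8, 7.0, 8.6]
tcp_rot: [3.142, 0.0, 3.023]
ft_force: [-3.0, 0.3, -0.4]
opening: 0.751
t: 6.0
eef_pos: [539.4, 10.6, 97.8]
tcp_rot: [3.142, -0.001, 3.023]
ft_force: [0.0, 0.1, -0.5]
opening: 0.555
t 6.0 TCP in F [-132.8 -124.2] z 97.8 yaw-F 3.1418 force [ 0.   0.1 -0.5] open 0.555
tool shift x -87.7 y -100.8 z -0.2
top plate inF [  -5.7 -169.8] size [0.1 9.9] dyaw 0.112 5
scene plate inF [ -42.5 -132.1] size [120.6  94.1] dyaw 0.006 2745
[-1.02829086e-01  5.24825606e-01  1.88688522e+00  8.77048564e-05
  7.31408544e-01 -1.55488047e+00]
```

```bash
python3 -m pendant '[[[0.4,-0.011,-0.013,0,0.145],[0.4,-0.022,-0.025,0,0.29],[0.4,-0.033,-0.038,0,0.435],[0.4,-0.044,-0.05,0,0.58],[0.4,-0.055,-0.063,0,0.725],[0.4,-0.066,-0.076,0,0.87],[0.4,-0.077,-0.088,0,1.015],[0.4,-0.088,-0.101,0,1.16]]]'
python3 -m pendant '[[[0.4,0,0,0,0.14],[0.4,0,0,0,0.28],[0.4,0,0,0,0.411],[0.4,0,0,0,0.411],[0.4,0,0,0,0.411],[0.4,0,0,0,0.411],[0.4,0,0,0,0.411],[0.4,0,0,0,0.411]]]'
python3 go.py -46 -225 9; python3 look.py
```

```text
t: 6.9
eef_pos: [615.4, -100.6, 97.5]
tcp_rot: [-3.14, -0.001, 1.857]
ft_force: [-1.2, -0.3, 0.1]
opening: 0.399
t: 7.7
eef_pos: [615.3, -100.1, 98.6]
tcp_rot: [3.142, -0.0, 1.453]
ft_force: [-0.5, -0.3, 0.4]
opening: 0.397
t 7.7 TCP in F [ -44.2 -225.2] z 98.6 yaw-F 1.5719 force [-0.5 -0.3  0.4] open 0.397
tool shift x 0.2 y -1.8 z 89.6
top plate inF [-46.3 -97.9] size [50.7 92.7] dyaw -0.002 522
scene plate inF [ -44.1 -132.2] size [120.6  90.8] dyaw 0.003 2727
```

```bash
python3 -m pendant '[[[0.4,0,-0.002,0.030,0],[0.4,0,-0.002,0.060,0],[0.4,0,-0.002,0.085,0],[0.4,0,-0.002,0.090,0],[0.4,0,-0.002,0.090,0],[0.4,0.005,-0.002,0.090,0],[0.4,0.010,-0.002,0.090,0],[0.4,0.015,-0.002,0.090,0]]]'
python3 -m pendant '[[[0.4,0.006,0,0,0],[0.4,0.012,0,0,0],[0.4,0.018,0,0,0],[0.4,0.024,0,0,0],[0.4,0.030,0,0,0],[0.4,0.036,0,0,0],[0.4,0.042,0,0,0],[0.4,0.048,0,0,0]]]'
python3 go.py; python3 look.py
```

```text
t: 8.6
eef_pos: [615.7, -84.5, 9.7]
tcp_rot: [3.14, 0.0, 1.452]
ft_force: [-0.2, 0.4, 0.1]
opening: 0.399
t: 9.4
eef_pos: [620.9, -36.9, 8.6]
tcp_rot: [3.142, -0.0, 1.452]
ft_force: [-0.7, -4.3, 3.1]
opening: 0.4
t 9.4 TCP in F [ -46.2 -161.7] z 8.6 yaw-F 1.5708 force [-0.7 -4.3  3.1] open 0.4
top plate inF [ -9.7 -49.2] size [ 5.3 14.5] dyaw -0.635 12
scene plate inF [-44.4 -90.2] size [120.3  91. ] dyaw -0.006 2612
```

```bash
python3 -m pendant '[[[0.4,0.006,0,0,0],[0.4,0.012,0,0,0],[0.4,0.018,0,0,0],[0.4,0.022,0,0,0],[0.4,0.025,0,0,0],[0.4,0.027,0,0,0],[0.4,0.028,0,0,0],[0.4,0.028,0,0,0]]]'
python3 -m pendant '[[[0.4,0.0003,0,0,0],[0.4,0.0006,0,0,0],[0.4,0.0009,0,0,0],[0.4,0.0012,0,0,0],[0.4,0.0014,0,0,0],[0.4,0.0016,0,0,0],[0.4,0.0018,0,0,0],[0.4,0.002,0,0,0]]]'
python3 go.py; python3 look.py
```

```text
t: 10.3
eef_pos: [624.2, -9.4, 8.7]
tcp_rot: [3.141, -0.0, 1.452]
ft_force: [-0.5, -0.3, 0.0]
opening: 0.398
t: 11.1
eef_pos: [624.5, -7.6, 8.7]
tcp_rot: [3.141, -0.0, 1.452]
ft_force: [-0.6, -3.8, 2.1]
opening: 0.4
t 11.1 TCP in F [ -46.1 -132.2] z 8.7 yaw-F 1.5708 force [-0.6 -3.8  2.1] open 0.4
top plate inF [-8.9 -5.6] size [ 8.2 19.3] dyaw -0.535 18
scene plate inF [-44.2 -61.8] size [120.1  90.8] dyaw -0.001 2574
```

```bash
python3 -m pendant '[[[0.4,0.0003,0,0,0],[0.4,0.0006,0,0,0],[0.4,0.0009,0,0,0],[0.4,0.0012,0,0,0],[0.4,0.0014,0,0,0],[0.4,0.0016,0,0,0],[0.4,0.0018,0,0,0],[0.4,0.002,0,0,0]]]'
python3 -m pendant '[[[0.4,0.0003,0,0,0],[0.4,0.0006,0,0,0],[0.4,0.0006,0,0,0],[0.4,0.0006,0,0,0],[0.4,0.0006,0,0,0],[0.4,0.0006,0,0,0],[0.4,0.0006,0,0,0],[0.4,0.0006,0,0,0]]]'
python3 go.py
```

```text
t: 12.0
eef_pos: [624.7, -5.7, 8.7]
tcp_rot: [3.141, 0.0, 1.452]
ft_force: [-0.2, -7.4, 4.4]
opening: 0.399
t: 12.8
eef_pos: [624.7, -5.6, 8.7]
tcp_rot: [3.142, 0.001, 1.452]
ft_force: [-0.8, -9.1, 4.1]
opening: 0.399
t 12.8 TCP in F [ -46.2 -130.2] z 8.7 yaw-F 1.5708 force [-0.8 -9.1  4.1] open 0.399
```

```bash
python3 -m pendant '[[[0.4,0.0003,0,0,0],[0.4,0.0006,0,0,0],[0.4,0.001,0,0,0],[0.4,0.001,0,0,0],[0.4,0.001,0,0,0],[0.4,0.001,0,0,0],[0.4,0.001,0,0,0],[0.4,0.001,0,0,0]]]'
python3 go.py; python3 look.py
```

```text
t: 13.6
eef_pos: [624.6, -5.4, 8.7]
tcp_rot: [-3.141, 0.001, 1.452]
ft_force: [-2.9, -14.5, 4.5]
opening: 0.397
t 13.6 TCP in F [ -46.3 -130.1] z 8.7 yaw-F 1.5708 force [ -2.9 -14.5   4.5] open 0.397
top plate inF [-8.7 -4.1] size [ 8.3 19.8] dyaw -0.612 20
scene plate inF [-44. -59.] size [121.3  91.6] dyaw -0.005 2574
```

The force climbed to 14.5 N while the TCP stayed put, so the plate is seated on the left bar. Next I retreat and go back to the near edge.

```bash
python3 -m pendant '[[[0.4,-0.003,0,0,0],[0.4,-0.010,0,0,0],[0.4,-0.025,0,0,0],[0.4,-0.025,0,-0.030,0],[0.4,-0.025,0,-0.060,0],[0.4,-0.025,0,-0.090,0],[0.7,-0.025,0,-0.090,0],[0.7,-0.025,0,-0.090,0]]]'
python3 go.py -130 -65 98; python3 look.py
```

```text
t: 14.5
eef_pos: [621.8, -29.4, 98.8]
tcp_rot: [3.141, -0.0, 1.451]
ft_force: [0.4, 0.6, 0.4]
opening: 0.512
t 14.5 TCP in F [ -46.2 -154.1] z 98.8 yaw-F 1.5705 force [0.4 0.6 0.4] open 0.512
tool shift x 89.1 y -83.8 z 0.8
top plate inF [-22.3 -10.4] size [33.7 47.7] dyaw -0.453 150
scene plate inF [-43.6 -59.6] size [121.1  91.3] dyaw 0.008 2788
```

```bash
python3 -m pendant '[[[0.7,0.011,-0.0105,0,-0.145],[0.7,0.022,-0.021,0,-0.29],[0.7,0.033,-0.0315,0,-0.435],[0.7,0.044,-0.042,0,-0.58],[0.7,0.055,-0.0525,0,-0.725],[0.7,0.066,-0.063,0,-0.87],[0.7,0.077,-0.0735,0,-1.015],[0.7,0.089,-0.084,0,-1.16]]]'
python3 -m pendant '[[[0.7,0,0,0,-0.14],[0.7,0,0,0,-0.28],[0.7,0,0,0,-0.411],[0.7,0,0,0.03,-0.411],[0.7,0,0,0.06,-0.411],[0.7,0,0,0.085,-0.411],[0.7,0,0,0.09,-0.411],[0.7,0,0,0.09,-0.411]]]'
python3 go.py -106 -65 9; python3 look.py
```

```text
t: 15.4
eef_pos: [548.1, 69.8, 97.4]
tcp_rot: [-3.141, -0.002, 2.618]
ft_force: [0.5, -0.4, -0.7]
opening: 0.699
t: 16.2
eef_pos: [548.4, 69.5, 7.6]
tcp_rot: [-3.141, -0.003, 3.023]
ft_force: [0.4, -0.8, 0.4]
opening: 0.699
t 16.2 TCP in F [-130.9  -64.7] z 7.6 yaw-F 3.1418 force [ 0.4 -0.8  0.4] open 0.699
tool shift x -24.9 y -0.3 z -1.4
top plate inF [ -4.7 -28.4] size [53.6  8.2] dyaw 0.114 49
scene plate inF [-44.  -57.6] size [124.3  91.6] dyaw -0.005 2801
```

```bash
python3 -m pendant '[[[0.7,-0.006,0,-0.0005,0],[0.7,-0.012,0,-0.001,0],[0.7,-0.018,0,-0.001,0],[0.7,-0.024,0,-0.001,0],[0.7,-0.026,0,-0.001,0],[0.7,-0.027,0,-0.001,0],[0.7,-0.028,0,-0.001,0],[0.7,-0.0285,0,-0.001,0]]]'
python3 -m pendant '[[[0.7,-0.0003,0,0,0],[0.7,-0.0006,0,0,0],[0.7,-0.0009,0,0,0],[0.7,-0.0012,0,0,0],[0.7,-0.0014,0,0,0],[0.7,-0.0016,0,0,0],[0.7,-0.0018,0,0,0],[0.7,-0.002,0,0,0]]]'
python3 go.py
```

```text
t: 17.1
eef_pos: [576.7, 66.2, 9.5]
tcp_rot: [-3.142, -0.001, 3.023]
ft_force: [-2.9, 0.9, 2.2]
opening: 0.698
t: 17.9
eef_pos: [578.5, 66.0, 9.5]
tcp_rot: [-3.141, -0.002, 3.023]
ft_force: [-7.1, -0.1, 2.1]
opening: 0.703
t 17.9 TCP in F [-100.5  -64.6] z 9.5 yaw-F 3.1418 force [-7.1 -0.1  2.1] open 0.703
```

```bash
python3 -m pendant '[[[0.7,-0.0003,0,0,0],[0.7,-0.0006,0,0,0],[0.7,-0.0009,0,0,0],[0.7,-0.0012,0,0,0],[0.7,-0.0012,0,0,0],[0.7,-0.0012,0,0,0],[0.7,-0.0012,0,0,0],[0.7,-0.0012,0,0,0]]]'
python3 go.py; python3 look.py
```

```text
t: 18.7
eef_pos: [578.6, 66.0, 9.5]
tcp_rot: [-3.141, -0.004, 3.023]
ft_force: [-11.1, -0.3, 7.2]
opening: 0.697
t 18.7 TCP in F [-100.4  -64.6] z 9.5 yaw-F 3.1417 force [-11.1  -0.3   7.2] open 0.697
top plate inF [  10.2 -130.6] size [4.6 2.3] dyaw 0.046 3
scene plate inF [-43.5 -59.4] size [122.   95.6] dyaw 0.006 2823
```

Seated on the far bar too: commanded 1.2 mm, moved 0.1 mm, 11 N. Back off, lift, and check with a picture.

```bash
python3 -m pendant '[[[0.7,0.003,0,0,0],[0.7,0.015,0,0,0],[0.7,0.030,0,0,0],[0.7,0.030,0,-0.04,0],[0.7,0.030,0,-0.09,0],[0,0.040,-0.02,-0.09,0],[0,0.042,-0.06,-0.09,0],[0,0.042,-0.106,-0.09,0]]]'
python3 go.py -142 45 50; python3 look.py; python3 - <<'E'
from h import *
I=cam('scene')['image']; cv2.imwrite('pics/s2.png',cv2.resize(I[200:350,240:460],None,fx=3,fy=3,interpolation=cv2.INTER_CUBIC))
E
```

```text
t: 19.6
eef_pos: [525.9, -34.7, 100.3]
tcp_rot: [-3.142, 0.002, 3.025]
ft_force: [0.5, 0.0, -0.3]
opening: 0.502
t 19.6 TCP in F [-140.8 -170.8] z 100.3 yaw-F 3.1442 force [ 0.5  0.  -0.3] open 0.502
tool shift x 0.6 y 215.8 z 50.3
top plate inF [-43.5 -35. ] size [73.2 97.5] dyaw -0.069 806
scene plate inF [-41.7 -59.7] size [121.1  92.4] dyaw 0.003 2819
```

View pics/s2.png

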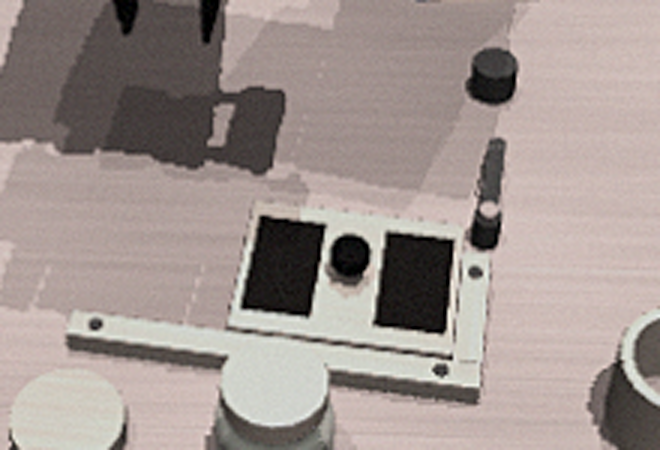

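The plate now sits in the inside corner against both bars, from about (255,205) to (455,350) in the crop, and the catch is still open. My sideways leg went the wrong way through free air, with no harm done. Now I'll go to the catch's left side with the fingers shut.

```bash
python3 -m pendant '[[[0,0,0.036,0,0],[0,0,0.072,0,0],[0,0,0.108,0,0],[0,0,0.144,0,0],[0,0,0.180,0,0],[0,0,0.217,0,0],[0,0,0.217,0.02,0],[0,0,0.217,0.04,0]]]'
python3 go.py -142 45 9; python3 look.py
```

```text
t: 20.55
eef_pos: [551.7, 183.5, 59.4]
tcp_rot: [3.141, 0.002, 3.026]
ft_force: [1.0, -0.3, -0.6]
opening: 0.006
t 20.55 TCP in F [-141.1   48.9] z 59.4 yaw-F 3.145 force [ 1.  -0.3 -0.6] open 0.006
tool shift x 0.9 y -3.9 z 50.4
top plate inF [-44.6 -58.9] size [122.5  93.8] dyaw -0.012 1465
scene plate inF [-40.7 -59.3] size [121.   94.1] dyaw -0.008 2812
```

```bash
python3 -m pendant '[[[0,0.001,-0.004,0.020,0],[0,0.001,-0.004,0.040,0],[0,0.001,-0.004,0.050,0],[0,0.001,-0.004,0.050,0],[0,0.001,-0.006,0.050,0],[0,0.001,-0.008,0.050,0],[0,0.001,-0.009,0.050,0],[0,0.001,-0.009,0.050,0]]]'
python3 go.py -142 40 9; python3 - <<'E'
from h import *
F=np.array([686,118.2,-0.119]);s=env.state();f=inF(F,s['eef_pos'])
for th in np.arange(0,1.65,.1).tolist()+[1.571]:
    c,si=np.cos(th),np.sin(th);h=5+10*abs(si)+12*abs(c)
    p=np.array([-97.5-42*c-si*h,12-42*si+c*h]); d=p-f; print(round(th,2),p.round(1),'tool mm',(-d[0]).round(1),d[1].round(1))
E
```

```text
t: 21.45
eef_pos: [550.1, 172.0, 10.2]
tcp_rot: [3.141, 0.001, 3.023]
ft_force: [-0.7, 0.8, 0.4]
opening: 0.003
t 21.45 TCP in F [-141.3   37.3] z 10.2 yaw-F 3.1415 force [-0.7  0.8  0.4] open 0.003
tool shift x 0.7 y 2.7 z 1.2
0.0 [-139.5   29. ] tool mm -1.8 -8.3
0.1 [-141.1   25.7] tool mm -0.2 -11.6
0.2 [-142.4   22. ] tool mm 1.1 -15.3
0.3 [-143.4   18.1] tool mm 2.1 -19.2
0.4 [-144.   14.] tool mm 2.7 -23.3
0.5 [-144.1    9.7] tool mm 2.8 -27.6
0.6 [-143.8    5.2] tool mm 2.5 -32.1
0.7 [-142.9    0.7] tool mm 1.6 -36.6
0.8 [-141.5   -3.8] tool mm 0.2 -41.1
0.9 [-139.5   -8.3] tool mm -1.8 -45.6
1.0 [-136.9  -12.6] tool mm -4.4 -49.9
1.1 [-133.8  -16.7] tool mm -7.5 -53.9
1.2 [-130.1  -20.4] tool mm -11.2 -57.7
1.3 [-125.9  -23.7] tool mm -15.4 -61.0
1.4 [-121.3  -26.5] tool mm -20.0 -63.8
1.5 [-116.3  -28.8] tool mm -25.0 -66.1
1.6 [-111.6  -30.4] tool mm -29.7 -67.7
1.57 [-112.5  -30. ] tool mm -28.8 -67.3
```

```bash
python3 -m pendant '[[[0,-0.001,-0.010,0,0],[0,0.001,-0.015,0,0],[0,0.002,-0.019,0,0],[0,0.003,-0.023,0,0],[0,0.003,-0.028,0,0],[0,0.0025,-0.032,0,0],[0,0.0015,-0.037,0,0],[0,0,-0.041,0,0]]]'
python3 go.py -121.3 -26.5 9
```

```text
t: 22.25
eef_pos: [545.0, 131.0, 9.6]
tcp_rot: [3.142, -0.0, 3.023]
ft_force: [0.3, 0.7, 0.5]
opening: 0.003
t 22.25 TCP in F [-141.6   -4. ] z 9.6 yaw-F 3.1417 force [0.3 0.7 0.5] open 0.003
tool shift x -20.3 y -22.5 z 0.6
```

```bash
python3 -m pendant '[[[0,-0.002,-0.0045,0,0],[0,-0.0045,-0.009,0,0],[0,-0.0075,-0.013,0,0],[0,-0.0115,-0.0165,0,0],[0,-0.0155,-0.020,0,0],[0,-0.020,-0.0225,0,0],[0,-0.0225,-0.024,0,0],[0,-0.025,-0.025,0,0]]]'
python3 go.py; python3 look.py
```

```text
t: 23.05
eef_pos: [567.1, 103.5, 9.6]
tcp_rot: [3.142, -0.0, 3.023]
ft_force: [-0.2, 1.3, -0.3]
opening: 0.003
t 23.05 TCP in F [-116.3  -28.7] z 9.6 yaw-F 3.1417 force [-0.2  1.3 -0.3] open 0.003
top plate inF [-44.7 -93.4] size [53.7 91.8] dyaw -0.002 399
scene plate inF [-41.6 -60. ] size [120.3  92.8] dyaw -0.003 2837
```

Creep to the stop (expected at x ≈ -112.5).

```bash
python3 -m pendant '[[[0,-0.0006,-0.0003,0,0],[0,-0.0012,-0.0005,0,0],[0,-0.0018,-0.0007,0,0],[0,-0.0024,-0.0009,0,0],[0,-0.003,-0.001,0,0],[0,-0.0033,-0.001,0,0],[0,-0.0036,-0.001,0,0],[0,-0.0038,-0.001,0,0]]]'
python3 go.py
python3 -m pendant '[[[0,-0.0003,0,0,0],[0,-0.0006,0,0,0],[0,-0.0008,0,0,0],[0,-0.001,0,0,0],[0,-0.001,0,0,0],[0,-0.001,0,0,0],[0,-0.001,0,0,0],[0,-0.001,0,0,0]]]'
python3 go.py; python3 look.py
```

```text
t: 23.95
eef_pos: [570.5, 102.2, 9.6]
tcp_rot: [3.142, -0.0, 3.023]
ft_force: [-0.6, -0.2, 0.4]
opening: 0.003
t 23.95 TCP in F [-112.8  -29.6] z 9.6 yaw-F 3.1418 force [-0.6 -0.2  0.4] open 0.003
t: 24.75
eef_pos: [570.6, 102.2, 9.6]
tcp_rot: [-3.141, -0.002, 3.023]
ft_force: [-6.2, 0.6, 3.4]
opening: 0.003
t 24.75 TCP in F [-112.6  -29.6] z 9.6 yaw-F 3.1419 force [-6.2  0.6  3.4] open 0.003
top plate inF [-36.4 -95. ] size [50.3 72.3] dyaw 0.026 350
scene plate inF [-50.3 -60. ] size [121.4 108.7] dyaw 0.014 2860
```

It's at the catch's stop: 6 N with no motion, at the predicted x. Back off, lift, move clear and look.

```bash
python3 -m pendant '[[[0,0.003,0,0,0],[0,0.012,0,0,0],[0,0.025,0,0,0],[0,0.025,0,-0.04,0],[0,0.025,0,-0.08,0],[0,0.025,0,-0.12,0],[0,0.025,0.03,-0.16,0],[0,0.025,0.07,-0.18,0]]]'
python3 -m pendant '[[[0,0.01,0.04,0,0],[0,0.02,0.08,0,0],[0,0.03,0.12,0,0],[0,0.04,0.16,0,0],[0,0.05,0.20,0,0],[0,0.06,0.23,0,0],[0,0.06,0.25,0,0],[0,0.06,0.25,0,0]]]'
python3 go.py; python3 look.py; python3 - <<'E'
from h import *
F=np.array([686,118.2,-0.119])
for n in('top','scene'):
    c=cam(n);W=cloud(c);I=c['image']; f=inF(F,W); H=W[...,2]
    m=(H>12)&(H<19.2)&(f[...,0]<-91.5)&(f[...,0]>-165)&(f[...,1]>-75)&(f[...,1]<2)
    q=f[m]; print(n,'catch',len(q),q.min(0).round(1),q.max(0).round(1),'slope',np.polyfit(q[:,1],q[:,0],1).round(3))
    m=(H>8)&(H<90)&(W[...,0]>380)&(W[...,0]<780)&(abs(W[...,1])<330)
    for nm,W0 in((n,np.load(n+'.npz')['W']),):
        H0=W0[...,2]; m0=(H0>8)&(H0<90)&(W0[...,0]>380)&(W0[...,0]<780)&(abs(W0[...,1])<330)
        for a,b in((m0,m),):
            for M,tag in((a,'old'),(b,'new')):
                k,L,st,ce=cv2.connectedComponentsWithStats(M.astype(np.uint8))
                print(n,tag,[tuple(ce[i].round(1)) for i in range(1,k) if st[i,4]>60])
    if n=='top': cv2.imwrite('pics/t3.png',cv2.resize(I[150:300,160:460],None,fx=2.6,fy=2.6,interpolation=cv2.INTER_CUBIC))
E
```

```text
t: 25.65
eef_pos: [555.8, 174.5, 193.4]
tcp_rot: [3.14, 0.005, 3.02]
ft_force: [0.3, 0.6, -0.3]
opening: 0.005
t: 26.45
eef_pos: [524.3, 432.1, 189.2]
tcp_rot: [3.141, 0.0, 3.025]
ft_force: [-0.8, -0.2, 0.1]
opening: 0.008
t 26.45 TCP in F [-197.8  292.5] z 189.2 yaw-F 3.1443 force [-0.8 -0.2  0.1] open 0.008
top plate inF [-45.8 -60. ] size [124.  107.5] dyaw 0.071 1507
scene plate inF [-46.9 -59.6] size [122.2 101.2] dyaw 0.01 2831
top catch 96 [-103.8  -51.5] [-91.5   1.6] slope [-1.100e-02 -9.907e+01]
top old [(np.float64(306.7), np.float64(154.8)), (np.float64(352.2), np.float64(161.5)), (np.float64(217.6), np.float64(167.7)), (np.float64(297.1), np.float64(185.3)), (np.float64(437.4), np.float64(202.1)), (np.float64(254.9), np.float64(230.9)), (np.float64(314.1), np.float64(240.4)), (np.float64(422.8), np.float64(263.8)), (np.float64(250.3), np.float64(272.5))]
top new [(np.float64(306.7), np.float64(154.7)), (np.float64(352.2), np.float64(161.5)), (np.float64(217.6), np.float64(167.6)), (np.float64(291.6), np.float64(198.3)), (np.float64(437.4), np.float64(202.1)), (np.float64(423.1), np.float64(263.5)), (np.float64(250.4), np.float64(272.6))]
scene catch 97 [-100.8  -51.7] [-91.5   1.4] slope [ 5.0000e-03 -9.5447e+01]
scene old [(np.float64(397.8), np.float64(192.9)), (np.float64(176.2), np.float64(248.0)), (np.float64(404.4), np.float64(224.0)), (np.float64(325.2), np.float64(252.9)), (np.float64(403.0), np.float64(264.6)), (np.float64(337.9), np.float64(327.3)), (np.float64(465.9), np.float64(327.9)), (np.float64(262.2), np.float64(341.0))]
scene new [(np.float64(398.2), np.float64(193.1)), (np.float64(176.2), np.float64(248.1)), (np.float64(404.3), np.float64(224.0)), (np.float64(348.2), np.float64(309.3)), (np.float64(465.8), np.float64(327.9)), (np.float64(262.2), np.float64(340.9))]
```

View pics/t3.png

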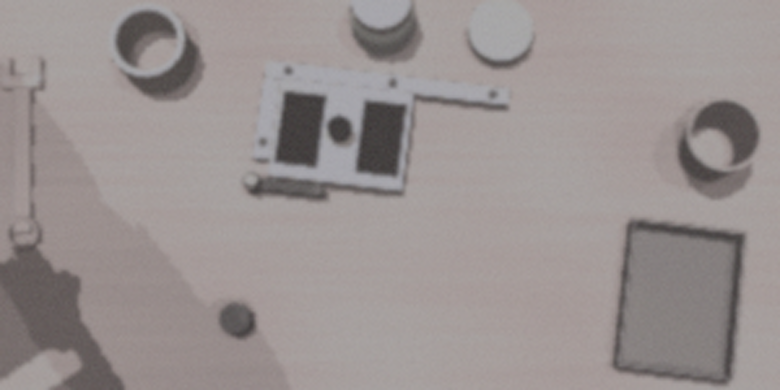

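The crop shows the plate home in the corner, the catch lying along its near edge from (252,182) to (325,190), and the other things unmoved. One last independent check uses the centroids of the dark pads.

```bash
python3 - <<'E'
from h import *
for n,F in(('top',np.array([685.5,118.5,-.119])),('scene',np.array([686.5,118.3,-.119]))):
    c=cam(n); g=cv2.cvtColor(c['image'],cv2.COLOR_BGR2GRAY); f=inF(F,cloud(c)); H=cloud(c)[...,2]
    m=((g<95)&(f[...,0]>-84)&(f[...,0]<-8)&(f[...,1]>-114)&(f[...,1]<-6)&(H<24)).astype(np.uint8)
    m=cv2.morphologyEx(m,cv2.MORPH_OPEN,np.ones((3,3)))
    k,L,st,ce=cv2.connectedComponentsWithStats(m); ii=sorted(range(1,k),key=lambda i:-st[i,4])[:2]
    p=inF(F,ray(c,ce[ii],20)); p=p[np.argsort(p[:,1])]; d=p[1]-p[0]
    print(n,st[ii,4],'pads',p.round(1).tolist(),'centre',p.mean(0).round(1),'dyaw',round(-np.arctan2(d[0],d[1]),3))
E
```

```text
top [386 365] pads [[-45.8, -95.8], [-45.0, -24.0]] centre [-45.4 -59.9] dyaw -0.011
scene [692 691] pads [[-43.6, -95.5], [-42.9, -24.1]] centre [-43.2 -59.8] dyaw -0.01
```

```bash
python3 -c "
from h import *
print(env.job_done())"
```

```text
the job is handed in; nothing more can be done
None
```

I pushed the plate home into the fence corner and swung the catch closed, then handed the job in at about 26.5 s; no verdict was reported. The order was near edge, right edge, then near edge again. The final pushes against the two bars read 14.5 N and 11 N with the arm no longer advancing. The shut fingers swung the catch to its stop, which it reached at the predicted spot with 6 N.

Last checks:
- **Plate:** the pad centroids put its centre at (-45.4, -59.9) mm in the top view and (-43.2, -59.8) mm in the scene view, about 0.01 rad off square. The target is (-45, -60).
- **Catch:** it lies along the near edge within about 0.011 rad of closed in both views.
- **Other things:** core, jar, cup, tray, disc and spacer are within half a pixel of where they started. I checked the wrench only by eye.

Checks that disagreed:
- **Camera offset:** the two cameras differ by about 2 mm in x, which is within the stated calibration.
- **Outline fit:** the final plate-outline fit merged the plate with the catch and fence (124 x 107 mm, and 0.07 rad off in the top view). I dropped it in favour of the pads.
- **Wrong-way move:** one sideways move went the wrong way through free air, with no contact.

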